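# Fit the filter cell to the spot lamp and hold it home

## Task

Swing both ajar flaps of the small carton wide open, well past upright, and lift the knurled filter cell out. Set it, glass side up, over the nose of the spot lamp and turn it until the keyways hidden in its skirt drop over the pins, then push it fully home against the spring. Finish while still holding it pressed home with the gripper, so that I can tighten its grub screw; leave the flaps open and do not disturb the dust blower, ink bottle or sanding block beside the work.

Things in the scene. Friction and masses are not known exactly. Their poses are not given: they have to be found in the camera images.
- carton: fixed cardboard carton, 150 x 150 mm, 75 mm high to its rim, walls 4 mm. Origin: centre of its underside; z up. Two wide flaps are hinged on the rims of its +y and -y sides; two short ones at +x and -x already hang outward and down. A grey foam insert fills it to 36 mm above the bench, with a round recess 6 mm deep in the middle where the filter cell stands
- flap_left (a joint): wide flap on the carton's +y rim, 148 mm wide, 74 mm from hinge to free edge, 3.5 mm thick; rad, 0 = shut flat, 1.57 = upright, 3.14 = laid right out, 3.6 = its stop. Starts ajar at 0.75 to 1.15 (the gap between the two free edges is 40 mm or more) and stays where it is left: stiff crease, under 1 N at the edge
- flap_right (a joint): the same flap on the carton's -y rim, same values and starts
- flap_left_edge (a point): middle of the free edge of the left flap
- flap_right_edge (a point): middle of the free edge of the right flap
- cell: loose filter cell: knurled collar of bare metal, 56 mm outside diameter, 34 mm high, about 0.12 kg, open below, bore 40 mm across and 28 mm deep. Origin: centre of its underside, z up its axis. It starts upright at the carton's centre, underside 30 mm above the bench. Three keyways inside the skirt, 120 degrees apart and 9 mm wide, run up from its rounded lower lip
- cell_top (a point): centre of the cell's top rim, 34 mm above its origin; a white opal glass disc lies 3 mm below the rim. Nothing outside (not even the small grub screw in its foot) marks the angle of the hidden keyways, and it has no known relation to the cell's x and y axes: find it by feel; a third of a turn in one direction always meets it
- lamp: fixed spot lamp standing on its back, nose up: dark finned housing 84 mm across, its flat front plate (the seat) 80 mm above the bench. Origin: centre of its underside, z up its axis. A folded yoke runs round its +x side to 105 mm from the axis, below 50 mm height. Home: underside of the cell on the seat, which is 12 mm below where it rests out of register
- lamp_nose (a point): centre of the tip of the round nose, 24 mm above the seat; the nose is 38 mm in diameter, tip tapered. Three pins, 6 mm thick, 120 degrees apart, stick 5 mm out of it, their upper side 12 mm above the seat. A cell out of register rests level on the pins, can be let go and regrasped there, and turned under a light push of 2 to 8 N drops as the keyways meet the pins
- lamp_seat (a point): centre of the seat, on the lamp's axis: where the cell's origin belongs when home. A sprung ring round the nose stands 5 mm above the seat; it takes 2 N to start moving and 7 N to push flush, and lifts the cell again when let go
- blower: loose rubber dust blower standing upright to the right of the lamp, blue-green bulb 60 mm across with a thin nozzle, 130 mm high; a bystander. Origin: centre of its underside
- ink: loose white ink bottle with ribbed black cap standing behind the lamp, 49 mm across, 87 mm high; a bystander. Origin: centre of its underside
- block: loose dark sanding block, 37 x 63 x 26 mm, lying on the bench near its front edge; a bystander. Origin: centre of its underside

How it is judged (in metres and radians):
On the way, in this order (a step that is already met when the one before it is completed fails the run):
1. both wide flaps are swung open well past upright (over 1.8 rad) (value of joint each of flap_left, flap_right above 1.8 rad), for 0.2 s.
2. the filter cell is lifted clear of the carton in the gripper (z of cell in the frame of carton above 0.08 m and contact force between the fingers and cell above 1 N), for 0.1 s.
At the end, for the whole second after the job is handed in: the cell is keyed over the pins and pushed home: underside within 1.8 mm of the seat, within 3 mm of the lamp's axis and 4 degrees of square, glass up, held by the gripper (over 3 N) through the last second; both flaps still open beyond 1.7 rad (z of cell in the frame of lamp below 0.0818 m and horizontal distance between cell and lamp_seat below 0.003 m and angle between the z axis of cell and the z axis of lamp, either way round below 0.07 rad and angle between cell's own z axis and vertical below 0.3 rad and contact force between the fingers and cell above 3 N and value of joint each of flap_left, flap_right above 1.7 rad); the arm keeps its last pose, push and grip.
It fails at once if the dust blower is shoved or tipped (moved over 30 mm) (distance of blower from where it was at the start of the episode above 0.03 m).
It fails at once if the ink bottle is shoved or tipped (moved over 30 mm) (distance of ink from where it was at the start of the episode above 0.03 m).
It fails at once if the sanding block is shoved (moved over 30 mm) (distance of block from where it was at the start of the episode above 0.03 m).
It also fails if it takes over 64 s, if anything falls off the work surface, if the arm or the gripper's body presses on something with over 40 N, if the wrist force passes 120 N, or if a joint passes its speed limit or range.

## Robot

A 6-joint arm with a two-finger parallel gripper is mounted at the origin on a cart in front of the work surface, level with it; the furniture and walls round the work are solid. World frame = base frame: x ahead of the robot, y to its left, z up, the work surface at z = 0. Lengths are in mm, angles in degrees, forces in N, time in s.
With the tool pointing down it reaches from about 275 to 850 mm from the base axis. Payload 5.2 kg.
Tool frame: the origin (TCP) lies midway between the tips of the shut fingers; the grasp point (between the pads) lies 19 mm behind it; z points along the fingers, y is the line along which they close (so a half turn about z gives the same grasp; the last joint's range is limited). The gripper opens to 85 mm and grips with 20 to 120 N. Pads are 22 mm wide; open, the fingers measure 114 mm over their backs; the gripper's body (76 mm by 85 mm) begins 54 mm behind the grasp point. The pads swing forward as they close: fully open they stand 13 mm farther back than shut.
Start: joints at [-83.067, 14.817, 87.949, -0, 77.235, -11.62], TCP at [175.015, -521.416, 231.31] pointing down, gripper open.
Joint ranges: [-179.93, 179.93], [-52.35, 119.4], [10.71, 147.94], [-69.91, 249.91], [12.55, 155.21], [-178.61, 178.61]. Speed limits (degrees/s): [147.25, 147.25, 180, 180, 180, 180].

## Interface

Orientations are given as [roll, pitch, yaw] about the fixed x, y, z axes, in that order (R = Rz(yaw) Ry(pitch) Rx(roll)).
In Python, from plant import status, eyes, ctrl gives the robot as it stands. The module is installed in compiled form; this text tells all that it offers.
- The arm moves only by the shell command python3 -m creep 'ROWS' [FORCE]. ROWS is JSON, one flat list of numbers, 5 for each row, row after row: the shift along the tool's x, y, z in cm, then the turn about the tool's z in rad, then the opening in per cent of the stroke, from 0 (shut) to 100 (fully open). In form: [x, y, z, spin, jaw, x, y, z, spin, jaw, ...]. A call has exactly 5 rows; each row shifts and turns the commanded pose from where the row before left it, along the tool's axes as they then stand; what a row does not reach is not made up. A row lasts 1/10 s, in which the tool goes at most 50 mm and 8.59 degrees, less where a joint would pass 70% of its speed; a pose out of reach is approached as far as the arm can. A call is refused whole if a number of a shift passes 5 or a number of a turn 0.15, either way. A call with a gripper value outside its range is refused whole. The fingers move at their own pace and stop on an object; FORCE is the grip in N (left out, the last holds). Time passes only in rows, so rows that do not move let the fingers close, or fill a call up. It gives the time, the measured TCP pose, the force, the opening and the grip force at its end, in the units of the state.
- status.observe(): the state, without advancing time (a new reading comes with each control period).
- eyes.read_camera(name): name is "scene" or "top"; returns a dict with "frame" (420x560x3 uint8, blue, green, red), "range_z" (420x560 float32, mm along the optical axis (not along the pixel's ray), 0 where there is no reading), "fov_y" (degrees; the focal length in pixels is half the picture's height over the tangent of half this angle, whatever the lens; pixels are square), "cx", "cy" (the principal point, pixels), "R" (3x3) and "t" (3): a world point X has camera coordinates R X + t. Camera axes: x right, y down, z forward; pixel columns grow to the right and rows downward; lengths in mm; the calibration is good to about 2 mm. A picture is of the moment at which its call begins.
- ctrl.job_done(): hands the job in; it is judged then, once.
The state is a dict: "time": time; "joint_positions": joint angles; "dq": joint speeds; "tau": joint torques, N m; "tool_pos": TCP position; "tool_rot": TCP orientation; "force": force on the tool from outside, world axes, zero at the start; "moment": the same for the moment, N m; "grip_width": finger opening in mm; "finger_force": force on a finger pad.
Only numpy, scipy, OpenCV 4.12 (cv2) and the standard library are available. Lean on these libraries where they do the work, as an engineer would, in place of code of your own. Each camera call takes 0.05 s, during which the arm holds its last target. There are 200 camera calls.

## Working session

There is one attempt and no reset: what is moved stays moved. The work goes in short steps, Python scripts to look and compute and a shell command to move; the robot and the scene stay as the last step left them, time stands still between calls to the robot, and variables do not carry over. Pictures are saved under pics/ and viewed, at most 10 in all, crops included, and the job is handed in when it is done.

```bash
mkdir -p pics
cat > h.py <<'E'
import numpy as np, cv2
from plant import status, eyes, ctrl
def cam(n):
    c=eyes.read_camera(n); c['R']=np.array(c['R']); c['t']=np.array(c['t']); c['f']=210/np.tan(np.radians(c['fov_y'])/2); return c
def pts(c):
    z=c['range_z'].astype(float); v,u=np.mgrid[0:420,0:560]
    p=np.stack([(u-c['cx'])*z/c['f'],(v-c['cy'])*z/c['f'],z],-1)
    return (p-c['t'])@c['R']
def ray(c,u,v,h):
    d=np.array([(u-c['cx'])/c['f'],(v-c['cy'])/c['f'],1])@c['R']; o=-c['t']@c['R']; return o+d*(h-o[2])/d[2]
def proj(c,X):
    p=c['R']@np.array(X)+c['t']; return p[:2]/p[2]*c['f']+[c['cx'],c['cy']]
E
python3 - <<'E'
from h import *
print(status.observe())
cs=[cam(n) for n in('scene','top')]
for n,c in zip('st',cs):
    np.savez(f'{n}0.npz',**c); print(n,c['f'],c['R'].round(3).tolist(),c['t'],(-c['t']@c['R']).round())
    cv2.imwrite(f'pics/{n}0.png',c['frame'])
E
```

```text
{'time': 0.0, 'joint_positions': array([-8.30666349e+01,  1.48602545e+01,  8.80126699e+01,  1.03322453e-03,
        7.72341624e+01, -1.16198726e+01]), 'dq': array([-0.02059629, -0.0139535 , -0.03799516, -0.02816448, -0.0042512 ,
        0.01661353]), 'tau': array([ 2.03281081e-03, -4.46011484e+01, -2.90571803e+01, -1.94749864e-04,
        1.17235593e-02, -8.74101346e-06]), 'tool_pos': array([ 174.96171439, -520.86370854,  230.45419294]), 'tool_rot': array([-1.79895311e+02, -2.25557833e-02,  1.85529878e+01]), 'force': array([-0.33974521,  0.57055615, -0.58792217]), 'moment': array([-0.00632943,  0.00030814,  0.00248892]), 'finger_force': 0.0, 'grip_width': 85.48534324473829}
s 384.6513077176382 [[-0.786, -0.618, 0.02], [-0.428, 0.52, -0.739], [0.446, -0.59, -0.673]] [434.63144879 299.44938051 895.27444845] [ 70. 641. 815.]
t 408.50158969405305 [[0.004, -1.0, 0.018], [-0.985, -0.007, -0.173], [0.173, -0.017, -0.985]] [ -27.50001644  570.29741326 1079.50078593] [ 375.   -5. 1162.]
```

View pics/s0.png

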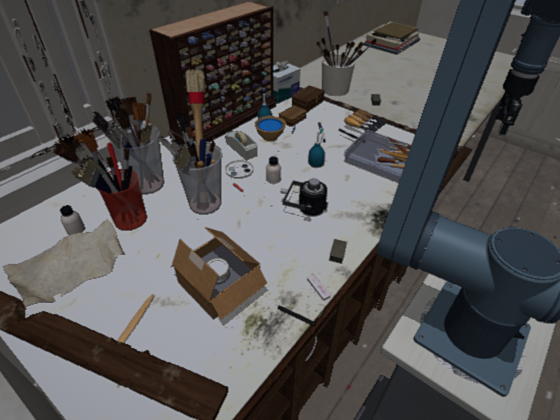

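View pics/t0.png

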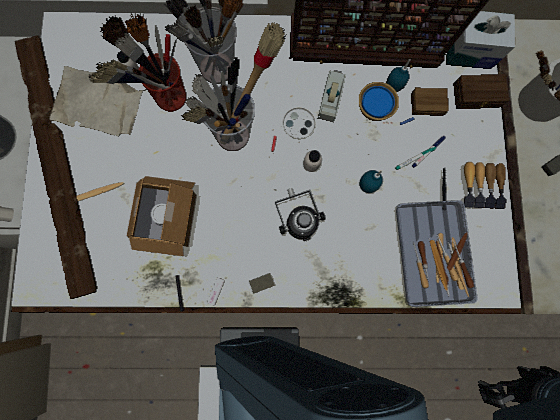

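The scene view shows the carton at (220,270), lamp at (312,195), ink at (273,170), blower at (317,152) and block at (338,250). In the top view the carton is at (162,215), the lamp at (302,218), ink at (312,160), blower at (371,181) and block at (262,283).

Run:
```python
from h import *
L=lambda n:{k:(v if v.ndim else float(v)) for k,v in np.load(n).items()}
t=L('t0.npz');s=L('s0.npz')
im=[]
for c,(u0,u1,v0,v1) in((t,(115,215,165,265)),(t,(255,355,165,265)),(s,(165,275,220,320)),(s,(275,385,150,250))):
    im.append(cv2.resize(c['frame'][v0:v1,u0:u1],(400,300 if 0 else 300)))
cv2.imwrite('pics/crop.png',np.vstack([np.hstack(im[:2]),np.hstack(im[2:])]))
for n,c in(('t',t),('s',s)):
    P=pts(c); hsv=cv2.cvtColor(c['frame'],cv2.COLOR_BGR2HSV)
    x,y,z=P[...,0],P[...,1],P[...,2]
    print(n,'range ok',(c['range_z']>0).mean())
    # lamp: points >10mm around rough location
    for name,X,r in(('lamp',ray(t,302,218,90),60),('ink',ray(t,312,155,80),45),('blower',ray(t,371,181,40),50),('block',ray(t,262,283,26),50),('carton',ray(t,160,215,50),150)):
        m=(np.hypot(x-X[0],y-X[1])<r)&(z>12)&(c['range_z']>0)
        q=P[m]; print(name,X.round(),m.sum(),q.min(0).round(),q.max(0).round(),q.mean(0).round(1))
        if name=='lamp':
            for a,b in((98,112),(74,86)):
                k=q[(q[:,2]>a)&(q[:,2]<b)]; 
                if len(k): print('  ',a,b,len(k),k.min(0).round(1),k.max(0).round(1),np.array(cv2.minEnclosingCircle(k[:,:2].astype(np.float32))[0]).round(1),cv2.minEnclosingCircle(k[:,:2].astype(np.float32))[1])
        if name=='carton':
            for a in range(15,150,10):
                k=q[(q[:,2]>a)&(q[:,2]<a+10)]
                if len(k)>5: print('  ',a,len(k),cv2.minAreaRect(k[:,:2].astype(np.float32)))
```

```text
t range ok 0.9961607142857143
lamp [ 544. -114.   90.] 969 [ 492. -173.   13.] [587. -57. 111.] [ 534.5 -114.7   77.7]
   98 112 161 [ 520.5 -136.    99.5] [ 555.8 -101.4  110.6] [ 538.7 -118.4] 18.954877853393555
   74 86 522 [ 497.2 -158.4   74.4] [579.2 -76.9  86. ] [ 538.8 -118.5] 41.97697830200195
ink [ 722. -144.   80.] 302 [ 695. -173.   13.] [ 743. -126.   91.] [ 712.2 -147.    62.9]
blower [ 659. -316.   40.] 418 [ 631. -345.   13.] [ 690. -288.  131.] [ 655.  -310.8   58.9]
block [373.  -8.  26.] 317 [346. -41.  20.] [400.  27.  34.] [373.9  -7.1  27. ]
carton [556. 273.  50.] 4438 [448. 181.  12.] [670. 351. 145.] [552.1 263.8  71.8]
   15 39 ((549.1946411132812, 192.350830078125), (10.763692855834961, 150.95114135742188), 79.26006317138672)
   25 247 ((558.4682006835938, 264.4803466796875), (148.13262939453125, 209.60247802734375), 82.8353042602539)
   35 1190 ((558.0416259765625, 264.7074279785156), (148.39166259765625, 209.1165008544922), 83.01250457763672)
   45 325 ((557.60107421875, 264.3646240234375), (148.02288818359375, 200.8103790283203), 82.76265716552734)
   55
[... 2372 characters left out ...]
5357360839844), 82.47039031982422)
   85 265 ((555.135009765625, 269.7303771972656), (145.28518676757812, 148.863037109375), 82.8772964477539)
   95 282 ((555.8895263671875, 271.0843505859375), (131.46420288085938, 147.5272979736328), 83.12435150146484)
   105 274 ((555.294677734375, 273.2347412109375), (117.07611846923828, 149.17111206054688), 82.5837173461914)
   115 280 ((556.0264892578125, 274.74725341796875), (101.99776458740234, 148.13644409179688), 82.3321304321289)
   125 327 ((555.2650756835938, 276.75897216796875), (87.99481201171875, 148.84713745117188), 83.29582214355469)
   135 173 ((560.4497680664062, 312.0148010253906), (8.94998836517334, 148.3437042236328), 82.73100280761719)
```

View pics/crop.png

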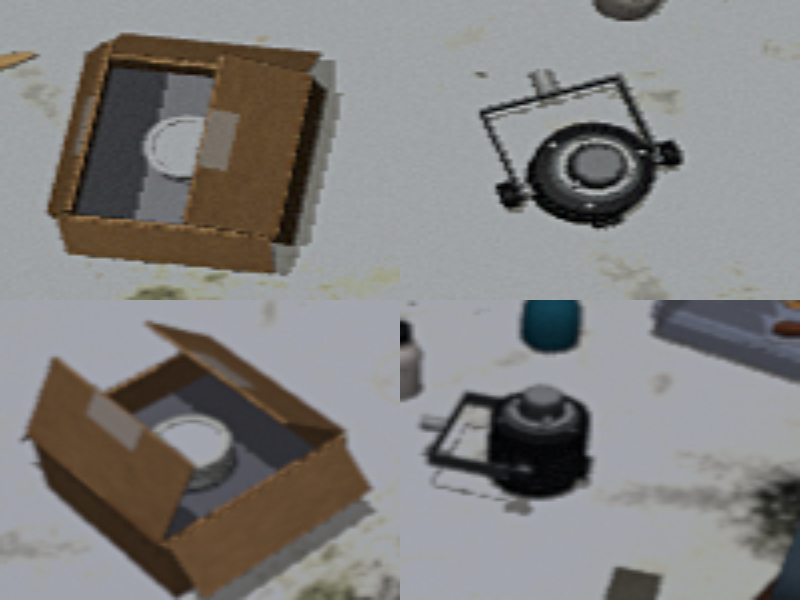

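The crop shows both flaps ajar with the white cell top visible between them (top view near (160,214)), and the lamp's nose clear, with the yoke on its far side.

```bash
cat >> h.py <<'E'
def go(x,y,z,yaw=None):
    o=status.observe(); p=o['tool_pos']; a=o['tool_rot'][2]
    sp=0 if yaw is None else -np.radians((yaw-a+180)%360-180)
    b=np.radians(a if yaw is None else yaw); d=np.array([x,y,z])-p
    print('pos',p.round(1),'yaw',round(a,2),'SPIN first',round(sp,3),'SHIFT cm',[round(v/10,2) for v in(d[0]*np.cos(b)+d[1]*np.sin(b),d[0]*np.sin(b)-d[1]*np.cos(b),-d[2])])
E
python3 - <<'E'
from h import *
L=lambda n:{k:(v if v.ndim else float(v)) for k,v in np.load(n).items()}
th=np.radians(-7.3);A=np.array([[np.cos(th),np.sin(th)],[-np.sin(th),np.cos(th)]]);C0=np.array([557,267])
for n in('t0.npz','s0.npz'):
    c=L(n);P=pts(c);g=(c['range_z']>0)&(abs(P[...,0]-557)<150)&(abs(P[...,1]-267)<150)
    q=P[g];w=(q[:,:2]-C0)@A.T;z=q[:,2]
    H=[]
    for sgn in(1,-1):
        m=(z>85)&(sgn*w[:,1]>15)&(abs(w[:,0])<65)
        k=np.polyfit(z[m],w[m,1],1);H.append(np.polyval(k,77)); ang=np.arctan2(1,-sgn*k[0])
        mm=(z>85)&(sgn*w[:,1]>15)
        print(n,'flap',sgn,'angle',ang.round(3),'hinge v',H[-1].round(1),'u ext',np.percentile(w[mm,0],[1,99]).round(1),'edge v',w[m,1][z[m]>z[m].max()-6].mean().round(1),'zmax',z[m].max().round())
    v=np.mean(H);print('centre v',v, 'C',C0+A.T@np.array([0,v]))
    hsv=cv2.cvtColor(c['frame'],cv2.COLOR_BGR2HSV)
    m=(z>54)&(z<70)&(np.hypot(*w.T)<40); print('cell pts',m.sum(),q[m].mean(0),cv2.minEnclosingCircle(q[m][:,:2].astype(np.float32)))
go(537,-117.3,200,82.7)
E
```

```text
t0.npz flap 1 angle 1.065 hinge v 78.8 u ext [-71.6  73.2] edge v 42.3 zmax 145.0
t0.npz flap -1 angle 0.838 hinge v -79.3 u ext [-70.6  74.2] edge v -29.9 zmax 136.0
centre v -0.22411808279264278 C [556.97152252 266.77769852]
cell pts 234 [559.0032082  273.83877972  62.91407804] ((558.4496459960938, 266.71343994140625), 28.635684967041016)
s0.npz flap 1 angle 1.086 hinge v 76.9 u ext [-75.3  69.8] edge v 43.8 zmax 143.0
s0.npz flap -1 angle 0.817 hinge v -78.3 u ext [-75.7  69. ] edge v -28.2 zmax 133.0
centre v -0.6809889359629437 C [556.91347041 266.32453086]
cell pts 260 [552.62449933 260.79851297  60.89190059] ((553.900634765625, 267.51702880859375), 28.32538604736328)
pos [ 174.9 -520.9  230.6] yaw 18.55 SPIN first -1.12 SHIFT cm [np.float64(44.64), np.float64(30.78), np.float64(3.06)]
```

```bash
python3 -m creep '[0,0,0,-0.14,0,0,0,0,-0.14,0,0,0,0,-0.14,0,0,0,0,-0.14,0,0,0,0,-0.14,0]'; python3 -m creep '[0,0,0,-0.14,0,0,0,0,-0.14,0,0,0,0,-0.14,0,0,0,0,0,0,0,0,0,0,0]'
python3 - <<'E'
from h import *
go(557,266,190,82.7)
E
```

```text
time: 0.6
tool_pos: [175.0, -521.1, 230.8]
tool_rot: [-180.0, -0.0, 59.0]
force: [0.7, 0.5, -0.3]
grip_width: 12.4
finger_force: 0.0
time: 1.1
tool_pos: [175.0, -521.2, 231.0]
tool_rot: [-180.0, -0.0, 82.5]
force: [0.9, -0.4, 0.0]
grip_width: -0.1
finger_force: 0.0
pos [ 175.  -521.2  231. ] yaw 82.51 SPIN first -0.003 SHIFT cm [np.float64(82.94), np.float64(27.89), np.float64(4.1)]
```

```bash
for i in 1 2 3 4; do python3 -m creep '[4.18,1.39,0,0,0,4.18,1.39,0,0,0,4.18,1.39,0,0,0,4.18,1.39,0,0,0,4.18,1.39,0,0,0]'|tail -5|head -1; done;  python3 - <<'E'
from h import *
print(status.observe()['time'])
go(557.5,273.4,105,82.7)
E
```

```text
tool_pos: [270.8, -321.3, 231.3]
tool_pos: [366.2, -122.7, 231.5]
tool_pos: [461.7, 76.1, 231.5]
tool_pos: [557.1, 274.5, 231.1]
3.1
pos [557.1 274.5 231.1] yaw 82.54 SPIN first -0.003 SHIFT cm [np.float64(-0.1), np.float64(0.05), np.float64(12.61)]
```

```bash
python3 -m creep '[0,0,3,0,0,0,0,3,0,0,0,0,3,0,0,0,0,3,0,0,0,0,0,0,0]';
python3 -m creep '[1,0,0,0,0,2,0,0,0,0,2,0,0,0,0,2,0,0,0,0,2,0,0,0,0]'; python3 -m creep '[1,0,0,0,0,0,0,0,0,0,0,0,0,0,0,-2,0,0,0,0,-3,0,0,0,0]';python3 -m creep '[-4,0,0,0,0,-3,0,0,0,0,-1.5,0,0,0,0,-1.5,0,0,0,0,-1.5,0,0,0,0]';python3 -m creep '[-1.5,0,0,0,0,-1.5,0,0,0,0,-1,0,0,0,0,0,0,0,0,0,0,0,0,0,0]'
python3 - <<'E'
from h import *
c=cam('top');cv2.imwrite('pics/t1.png',cv2.resize(c['frame'][130:290,80:240],(480,480)))
go(557,266,180,82.7)
E
```

```text
time: 3.6
tool_pos: [553.4, 271.7, 106.6]
tool_rot: [-179.5, 0.2, 82.6]
force: [-0.9, 0.3, 0.5]
grip_width: 0.2
finger_force: 0.0
time: 4.1
tool_pos: [569.5, 363.7, 114.3]
tool_rot: [179.8, -0.1, 82.6]
force: [0.2, -0.5, 0.4]
grip_width: -0.0
finger_force: 0.2
time: 4.6
tool_pos: [563.0, 322.1, 111.6]
tool_rot: [180.0, -0.0, 82.8]
force: [0.3, -0.7, -0.1]
grip_width: -0.3
finger_force: 0.0
time: 5.1
tool_pos: [548.6, 207.5, 111.7]
tool_rot: [180.0, -0.0, 82.7]
force: [-0.0, 0.6, 0.5]
grip_width: 0.3
finger_force: 0.2
time: 5.6
tool_pos: [543.5, 168.4, 111.3]
tool_rot: [-180.0, -0.0, 82.7]
force: [-0.1, 0.1, 0.6]
grip_width: 0.0
finger_force: 0.0
pos [543.5 168.7 111.3] yaw 82.72 SPIN first 0.0 SHIFT cm [np.float64(9.82), np.float64(0.1), np.float64(-6.87)]
```

View pics/t1.png

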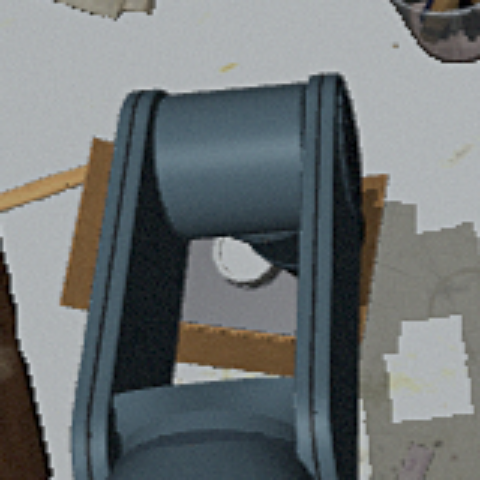

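The arm covers most of the carton, but both flaps show outside it, at about (85,220) and (372,240). The cell is at (248,262).

```bash
python3 -m creep '[0,0,-3,0,100,0,0,-3,0,100,4,0,0,0,100,4,0,0,0,100,1.8,0,0,0,100]';python3 -m creep '[0,0,0,0,100,0,0,0,0,100,0,0,0,0,100,0,0,0,0,100,0,0,0,0,100]'
python3 - <<'E'
from h import *
th=np.radians(-7.3);A=np.array([[np.cos(th),np.sin(th)],[-np.sin(th),np.cos(th)]]);C0=np.array([556.7,266.5])
for n in('top','scene'):
    c=cam(n);P=pts(c);q=P[c['range_z']>0];w=(q[:,:2]-C0)@A.T;z=q[:,2]
    for s in(1,-1):
        m=(z>82)&(z<150)&(abs(w[:,0])<65)&(s*w[:,1]>78)&(s*w[:,1]<150)
        if m.sum()>20:
            k=np.polyfit(s*w[m,1],z[m],1)[0]; print(n,s,m.sum(),'ang',np.pi-np.arctan(k),(s*w[m,1]).max(),z[m].max())
    m=(z>54)&(z<72)&(np.hypot(*w.T)<45); print('cell',m.sum(),cv2.minEnclosingCircle(q[m][:,:2].astype(np.float32)))
go(556.5,266.6,38,82.7)
E
```

```text
time: 6.15
tool_pos: [555.8, 269.1, 171.7]
tool_rot: [179.9, -0.1, 82.9]
force: [-0.0, -0.2, -0.5]
grip_width: 72.2
finger_force: 0.0
time: 6.65
tool_pos: [555.9, 264.7, 171.4]
tool_rot: [-180.0, 0.0, 82.6]
force: [-0.5, 0.1, -0.0]
grip_width: 85.0
finger_force: 0.0
top 1 340 ang 2.430600295103467 132.22361809120807 128.53522577229586
top -1 752 ang 2.345428032269065 128.56179113105057 133.1165307688157
cell 356 ((559.0999145507812, 266.281494140625), 29.372835159301758)
scene 1 803 ang 2.4210253940187663 132.30541698051636 124.85157965550721
scene -1 952 ang 2.3424179739099933 129.38018527118172 129.16525980867726
cell 379 ((554.0332641601562, 267.9627380371094), 28.940467834472656)
pos [555.9 265.  171.4] yaw 82.67 SPIN first -0.001 SHIFT cm [np.float64(0.17), np.float64(0.04), np.float64(13.34)]
```

```bash
python3 -m creep '[0.2,0,3,0,100,0,0,3.5,0,100,0,0,3.5,0,100,0,0,2.5,0,100,0,0,0.8,0,100]';python3 -m creep '[0,0,0,0,100,0,0,0.1,0,30,0,0,0,0,30,0,0,0,0,30,0,0,0,0,30]' 50; python3 -m creep '[0,0,0,0,30,0,0,0,0,30,0,0,-0.5,0,30,0,0,-1,0,30,0,0,-1,0,30]'
```

```text
time: 7.25
tool_pos: [554.0, 266.8, 35.3]
tool_rot: [-179.7, 0.1, 82.7]
force: [0.1, 0.3, 0.3]
grip_width: 85.2
finger_force: 0.0
time: 7.75
tool_pos: [557.2, 268.0, 39.5]
tool_rot: [179.8, -0.1, 82.7]
force: [-0.4, -0.3, 6.4]
grip_width: 54.1
finger_force: 52.7
time: 8.25
tool_pos: [556.0, 267.7, 63.2]
tool_rot: [180.0, -0.0, 82.7]
force: [0.6, 0.8, -1.4]
grip_width: 54.4
finger_force: 52.9
```

```bash
python3 -m creep '[0,0,-2,0,30,0,0,-3,0,30,0,0,-3,0,30,0,0,-3,0,30,0,0,-0.5,0,30]'
python3 - <<'E'
from h import *
go(537,-117.3,175,82.7)
E
```

```text
time: 8.75
tool_pos: [558.4, 268.4, 182.6]
tool_rot: [179.5, -0.2, 82.7]
force: [0.1, 0.3, -1.3]
grip_width: 54.6
finger_force: 53.1
pos [558.4 268.4 182.6] yaw 82.73 SPIN first 0.001 SHIFT cm [np.float64(-38.53), np.float64(2.78), np.float64(0.76)]
```

```bash
for i in 1 2; do python3 -m creep '[-3.85,0.28,0,0,30,-3.85,0.28,0,0,30,-3.85,0.28,0,0,30,-3.85,0.28,0,0,30,-3.85,0.28,0,0,30]'|sed -n 2p; done; python3 -m creep '[0,0,0,0,30,0,0,0,0,30,0,0,0,0,30,0,0,0,0,30,0,0,0,0,30]'
python3 - <<'E'
from h import *
c=cam('scene');np.savez('s2.npz',**c)
u,v=proj(c,(537,-117,140)).astype(int);print(u,v)
cv2.imwrite('pics/s2.png',cv2.resize(c['frame'][v-50:v+50,u-50:u+50],(500,500)))
c=cam('top');np.savez('t2.npz',**c)
go(537,-117.3,120,82.7)
E
```

```text
tool_pos: [544.7, 73.6, 176.7]
tool_pos: [534.3, -119.1, 176.8]
time: 10.25
tool_pos: [535.1, -116.6, 177.3]
tool_rot: [-180.0, -0.0, 82.8]
force: [-0.4, 0.7, -1.2]
grip_width: 54.1
finger_force: 53.0
314 171
pos [ 535.1 -116.9  177.4] yaw 82.8 SPIN first 0.002 SHIFT cm [np.float64(-0.02), np.float64(0.19), np.float64(5.74)]
```

View pics/s2.png

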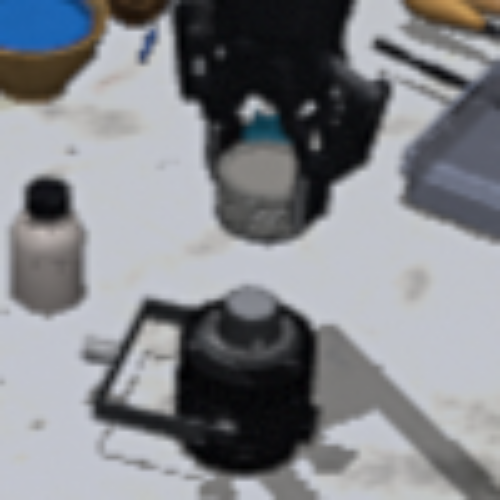

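The cell hangs square in the gripper at about (262,190), above the lamp nose at (252,315). It has to move slightly before lowering.

Run:
```python
from h import *
from scipy.optimize import least_squares
L=lambda n:{k:(v if v.ndim else float(v)) for k,v in np.load(n).items()}
c=L('s2.npz');P=pts(c);hsv=cv2.cvtColor(c['frame'],cv2.COLOR_BGR2HSV)
ok=(c['range_z']>0)&(np.hypot(P[...,0]-535,P[...,1]+117)<60)
def fit(m,R,name):
    q=P[m][:,:2]; r=least_squares(lambda a:np.hypot(q[:,0]-a[0],q[:,1]-a[1])-R,[535,-117],loss='soft_l1')
    print(name,m.sum(),r.x.round(2),'res',np.std(r.fun).round(2),P[m][:,2].min(),P[m][:,2].max())
    return r.x
br=hsv[...,2]>75
z=P[...,2]
for lo,hi in((168,186),(168,196),(172,192)): fit(ok&br&(z>lo)&(z<hi),28,'cell side')
m=ok&br&(z>150)&(z<215);print('bright z pct',np.percentile(z[m],[1,10,50,90,99]))
g=ok&br&(z>196)&(z<215); print('glass',g.sum(),P[g].mean(0), cv2.minEnclosingCircle(P[g][:,:2].astype(np.float32)))
for lo,hi in((20,70),(40,72)): fit(ok&(z>lo)&(z<hi)&(np.hypot(P[...,0]-535,P[...,1]+117)<44),42,'housing')
fit(ok&(z>90)&(z<98),19,'nose side')
for n in('s0.npz','t0.npz','s2.npz'):
    c0=L(n);Q=pts(c0);w=(np.hypot(Q[...,0]-536,Q[...,1]+117)<30)&(Q[...,2]>99)&(Q[...,2]<115)
    if w.sum(): print(n,'tip',w.sum(),Q[w].mean(0).round(1),cv2.minEnclosingCircle(Q[w][:,:2].astype(np.float32)))
# ray-based: project tcp
print(proj(c,(535.1,-116.9,200)),proj(c,(537,-117.3,104)))
```

```text
cell side 59 [ 532.46 -117.43] res 2.09 168.3480118610085 185.85627075375342
cell side 101 [ 531.93 -117.43] res 4.53 168.3480118610085 195.80082798347726
cell side 72 [ 532.07 -117.32] res 3.56 172.0132848345565 191.95196632403525
bright z pct [170.42019645 178.74242859 197.44009727 201.28798742 206.50792709]
glass 173 [ 536.34071623 -113.68848724  199.24776158] ((532.1365966796875, -115.21147155761719), 41.424278259277344)
housing 296 [ 536.22 -118.85] res 1.74 20.05173334043327 69.95283403696016
housing 213 [ 536.36 -118.77] res 1.77 40.137766977311855 71.8316884171364
nose side 29 [ 536.17 -117.67] res 1.94 90.19368657673897 97.9234983240813
s0.npz tip 80 [ 533.7 -115.   103.1] ((535.236083984375, -116.30931854248047), 18.48328971862793)
t0.npz tip 161 [ 537.9 -118.   104.9] ((538.7326049804688, -118.39852142333984), 18.954877853393555)
s2.npz tip 85 [ 534.1 -114.4  102.6] ((534.3490600585938, -118.36421966552734), 19.789714813232422)
[316.68150952 154.53287296] [313.71093838 181.13808183]
```

```bash
python3 -m creep '[-0.06,0.34,2,0,30,0,0,2,0,30,0,0,1.3,0,30,0,0,0,0,30,0,0,0,0,30]'; python3 -m creep '[0,0,0.2,0,30,0,0,0.2,0,30,0,0,0.2,0,30,0,0,0.2,0,30,0,0,0,0,30]';python3 -m creep '[0,0,0.2,0,30,0,0,0.2,0,30,0,0,0,0,30,0,0,0,0,30,0,0,0,0,30]'
```

```text
time: 10.85
tool_pos: [538.5, -118.7, 124.5]
tool_rot: [-180.0, -0.0, 82.7]
force: [0.8, -0.8, -1.5]
grip_width: 54.6
finger_force: 53.0
time: 11.35
tool_pos: [538.1, -118.7, 116.1]
tool_rot: [-180.0, -0.0, 82.7]
force: [0.2, 0.0, -1.6]
grip_width: 54.1
finger_force: 53.0
time: 11.85
tool_pos: [538.4, -118.8, 112.4]
tool_rot: [180.0, 0.0, 82.7]
force: [0.5, 0.2, -1.7]
grip_width: 54.5
finger_force: 53.0
```

```bash
for i in 1 2 3; do python3 -m creep '[0,0,0.2,0,30,0,0,0.2,0,30,0,0,0,0,30,0,0,0,0,30,0,0,0,0,30]'|sed -n '2p;4p'; done
```

```text
tool_pos: [538.3, -118.8, 108.3]
force: [-0.3, 0.6, -1.5]
tool_pos: [538.4, -118.5, 104.1]
force: [2.1, 3.7, -3.1]
tool_pos: [538.6, -118.6, 101.1]
force: [-0.7, 3.8, 4.3]
```

```bash
python3 -m creep '[0.08,0,0,0,30,0,0,0,0,30,0,0,0,0,30,0,0,0,0,30,0,0,0,0,30]'|sed -n '2p;4p'; python3 -m creep '[0,0,0.1,0,30,0,0,0,0,30,0,0,0,0,30,0,0,0,0,30,0,0,0,0,30]'|sed -n '2p;4p'
```

```text
tool_pos: [538.6, -118.5, 101.1]
force: [-2.2, 1.0, 5.9]
tool_pos: [538.7, -118.6, 100.9]
force: [-3.3, 1.6, 11.2]
```

```bash
cat > st.py <<'E'
from h import *
o=status.observe();print(round(o['time'],1),o['tool_pos'].round(1),o['tool_rot'][2].round(1),'F',o['force'].round(1),'M',o['moment'].round(2))
E
python3 -m creep '[0,-0.03,-0.05,0,30,0,0,0,-0.05,30,0,0,0,-0.05,30,0,0,0,-0.05,30,0,0,0,0,30]'>/dev/null; python3 st.py; python3 -m creep '[0,0,0,-0.05,30,0,0,0,-0.05,30,0,0,0,-0.05,30,0,0,0,-0.05,30,0,0,0,0,30]' >/dev/null; python3 st.py
```

```text
14.8 [ 539.  -118.2  101. ] 91.4 F [0.2 3.5 8.4] M [0.54 0.   0.14]
15.3 [ 538.9 -118.4  100.8] 102.9 F [-0.2  1.9  6.7] M [0.45 0.01 0.05]
```

```bash
for i in 1 2; do python3 -m creep '[0,0,0,-0.05,30,0,0,0,-0.05,30,0,0,0,-0.05,30,0,0,0,-0.05,30,0,0,0,0,30]' >/dev/null; python3 st.py; done
```

```text
15.8 [ 537.8 -118.2   99.5] 114.3 F [-0.3  0.4 -0.7] M [ 0.    0.02 -0.03]
16.4 [ 537.8 -118.2   99.5] 125.6 F [-0.9  0.5 -2.3] M [ 0.07 -0.03  0.06]
```

```bash
python3 -m creep '[0,0,0.1,0,30,0,0,0,0,30,0,0,0,0,30,0,0,0,0,30,0,0,0,0,30]' >/dev/null; python3 st.py; python3 -m creep '[0,0,0.1,0,30,0,0,0,0,30,0,0,0,0,30,0,0,0,0,30,0,0,0,0,30]' >/dev/null; python3 st.py
```

```text
16.9 [ 537.8 -117.8   98.6] 125.7 F [-1.   0.6 -2.1] M [ 0.14  0.25 -0.04]
17.4 [ 538.1 -117.8   98. ] 125.7 F [-2.4  3.8  5. ] M [ 0.33  0.54 -0.13]
```

```bash
python3 -m creep '[0.05,0,0,0,30,0,0,0,-0.05,30,0,0,0,-0.05,30,0,0,0,-0.05,30,0,0,0,0,30]' >/dev/null; python3 st.py; python3 -m creep '[0,0,0,-0.05,30,0,0,0,-0.05,30,0,0,0,-0.05,30,0,0,0,-0.05,30,0,0,0,0,30]' >/dev/null; python3 st.py
```

```text
17.9 [ 539.1 -118.   100.1] 134.4 F [-4.6  3.4 17.9] M [ 0.42  0.92 -0.01]
18.4 [ 539.2 -118.2  100.6] 145.9 F [-5.8  2.7 20.5] M [0.38 1.09 0.16]
```

```bash
python3 -m creep '[0,0,-0.18,0,30,0,0,0,0.1,30,0,0,0,0.1,30,0,0,0,0.1,30,0,0,0,0,30]' >/dev/null; python3 st.py; python3 -m creep '[0,0,0,0.04,30,0,0,0,0.04,30,0,0,0,0,30,0,0,0,0,30,0,0,0,0,30]' >/dev/null; python3 st.py;python3 -m creep '[0,0,0,0.04,30,0,0,0,0.03,30,0,0,0,0,30,0,0,0,0,30,0,0,0,0,30]' >/dev/null; python3 st.py
```

```text
18.9 [ 537.9 -117.9   99.3] 128.5 F [-1.   0.4 -0.1] M [ 0.02  0.26 -0.05]
19.4 [ 537.9 -117.6   99.4] 124.1 F [ 0.  -0.1 -2.1] M [-0.03  0.03  0.05]
19.9 [ 537.9 -117.6   99.6] 120.0 F [-0.6 -0.  -2.6] M [-0.02  0.01 -0.05]
```

```bash
python3 -m creep '[0,0,0.1,0,30,0,0,0,0,30,0,0,0.1,0,30,0,0,0,0,30,0,0,0,0,30]' >/dev/null; python3 st.py; python3 -m creep '[0,0,0.1,0,30,0,0,0,0,30,0,0,0,0,30,0,0,0,0,30,0,0,0,0,30]' >/dev/null; python3 st.py
```

```text
20.4 [ 537.8 -117.5   97.6] 120.0 F [-0.1  0.2 -1.2] M [ 0.  0. -0.]
20.9 [ 537.9 -117.6   96.6] 120.0 F [-0.7 -0.2 -0.8] M [ 0.02 -0.01  0.02]
```

```bash
python3 -m creep '[0,0,0.1,0,30,0,0,0.1,0,30,0,0,0.1,0,30,0,0,0,0,30,0,0,0,0,30]' >/dev/null; python3 st.py; python3 -m creep '[0,0,0.1,0,30,0,0,0.1,0,30,0,0,0,0,30,0,0,0,0,30,0,0,0,0,30]' >/dev/null; python3 st.py
```

```text
21.4 [ 537.9 -117.6   93.8] 120.0 F [-0.3 -0.5  1.5] M [0.07 0.08 0.04]
21.9 [ 537.9 -117.6   91.7] 120.0 F [-1.4  1.   3. ] M [0.06 0.15 0.01]
```

```bash
python3 -m creep '[0,0,0.1,0,30,0,0,0.1,0,30,0,0,0,0,30,0,0,0,0,30,0,0,0,0,30]' >/dev/null; python3 st.py; python3 -m creep '[0,0,0.1,0,30,0,0,0,0,30,0,0,0,0,30,0,0,0,0,30,0,0,0,0,30]' >/dev/null; python3 st.py;  python3 -m creep '[0,0,0.1,0,30,0,0,0,0,30,0,0,0,0,30,0,0,0,0,30,0,0,0,0,30]' >/dev/null; python3 st.py
```

```text
22.4 [ 537.9 -117.6   89.8] 120.0 F [-1.4  1.   4.3] M [ 0.18  0.25 -0.03]
22.9 [ 537.9 -117.6   89.5] 120.0 F [-3.5  1.9 10.7] M [0.2  0.51 0.03]
23.4 [ 538.  -117.6   89.4] 120.0 F [-6.2  3.1 17.6] M [0.36 0.89 0.03]
```

```bash
python3 - <<'E'
from h import *
c=cam('scene');u,v=proj(c,(537,-117,95)).astype(int)
cv2.imwrite('pics/s3.png',cv2.resize(c['frame'][v-40:v+40,u-40:u+40],(480,480)))
P=pts(c);hsv=cv2.cvtColor(c['frame'],cv2.COLOR_BGR2HSV)
m=(np.hypot(P[...,0]-535,P[...,1]+117)<26)&(hsv[...,2]>75)&(P[...,2]>100)&(P[...,2]<125)
q=P[m];print(m.sum(),np.percentile(q[:,2],[5,25,50,75,95]).round(1),np.linalg.lstsq(np.c_[q[:,:2]-q[:,:2].mean(0),np.ones(len(q))],q[:,2],rcond=None)[0].round(3))
E
python3 st.py
```

```text
162 [107.7 109.7 110.6 112.  113.7] [-2.00000e-03 -2.40000e-02  1.10653e+02]
23.4 [ 538.  -117.6   89.4] 120.0 F [-6.1  2.2 16.7] M [ 0.39  0.89 -0.02]
```

View pics/s3.png

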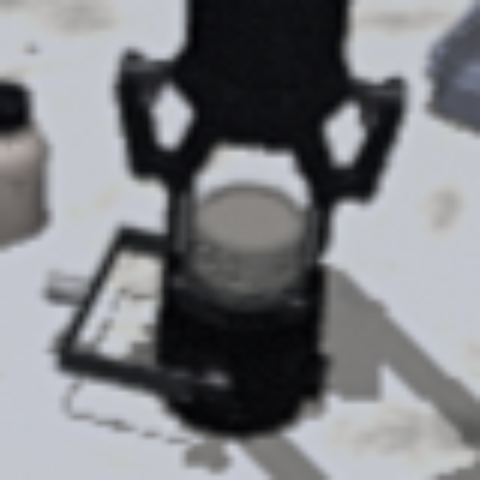

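The cell is square and seated against the housing at about (250,250), with the gripper still closed on it. Glass height, spring force and the hard stop at z = 89.5 all agree with it being home.

```bash
python3 -c "
from h import *
print(ctrl.job_done())"
```

```text
the job is handed in; nothing more can be done
None
```

I handed the job in at about 23 s of robot time with the cell keyed over the pins, glass up, and held pressed home in the gripper; both flaps measured about 2.3–2.4 rad open before the pick-up, and the blower, ink bottle and block were kept well clear of the arm; the hand-in returned no verdict.

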